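# Take the blue-capped filter from the back of a tip-out bin

### The job

Tilt the middle bin of the storage unit forward by its bar pull and pick the blue-capped brass filter out of the rear compartment, leaving the red-capped one where it lies. Set the filter down in the blue tray, without dropping it in, then ease the bin fully shut again without letting it slam. Do not disturb the spanner or the white bottle.

Things in the scene. Friction and masses are not known exactly. Their poses are not given: they have to be found in the camera images.
- unit: Grey fixed storage unit, 648 wide, 190 deep, 237 high: three clear tip-out bins under a flat cover (underside 227 up, front edge 15 behind the front plane), so a shut bin cannot be entered from above. Origin on the bench under the middle of the front plane; x points back into the unit, away from the robot, y left, z up. Middle bin at y = 0, the others (not needed) 212 to either side.
- middle_bin (a joint): Tilt of the middle bin, rad. 0 = shut (at the start, against a stop); grows as its top swings out towards the robot; open stop at 0.72. Bin 0.6 kg, pivot friction 0.03 N m, light damping 0.06 N m s/rad. It balances near 0.5 with both filters in it and near 0.3 with one: let go well below that it falls shut, well above it tips to its open stop and stays there.
- bin_pivot (a point): Middle of the middle bin's pivot line (along y), 16 above the bench, 10 behind the unit's front plane. Frame turns with the bin: x to its back, z up its front. In it: front panel x -16 to -10, z to 200; floor top z 5; back wall x 122 to 125, z to 54; side walls inside y +-98, top z 200 at x 2, z 62 at x 35, z 54 at x 125; cross divider x 38 to 41, z to 40, small nuts in front of it.
- bin_handle (a point): Centre of the steel bar pull on the middle bin's front: round bar 10 thick, 96 long along y, its axis 40 in front of the panel and 10 below the panel's upper edge (x -56, z 190 from the pivot in the bin's frame), on two 10 thick posts at y +-44. Turns with the bin.
- bin_rear (a point): Centre of the floor of the middle bin's rear compartment (x 81.5, z 5 from the pivot in the bin's frame). Compartment 81 long in x, 196 wide in y. Turns with the bin.
- blue_fitting: Loose brass filter with blue end caps, 0.09 kg: square body 24 x 22 x 22 (x, y, z) between round caps 21 thick, 58 long along its x. Origin at the centre of its underside. Lies on the rear compartment's floor, its x along the bin's x (or nearly), 30 to 42 left or right of the middle; when the bin tilts it slides forward onto the divider.
- blue_fitting_mid (a point): Centre of the blue-capped filter, 11 above its underside.
- red_fitting: The same filter with red caps, on the other side of the same compartment. It stays in the bin.
- blue_tray: Blue open tray fixed on the bench, 130 x 130, 30 high, walls 4, floor 4 thick. Origin at the centre of its underside. In front of the unit, to the left or right.
- red_tray: The same tray in red, on the other side; not needed.
- spanner: Loose steel spanner lying flat on the bench on the robot's right, outside the trays, 163 long along its x, 8 thick. Origin at the middle of its underside.
- leak_bottle: Loose white bottle with a yellow cap, 52 in diameter, 130 high, standing on the robot's left, outside the trays. Origin at the centre of its underside.

How it is judged:
By the outcome, as a careful person would: the job done as asked, in the order asked, and still so for the second after the job is handed in, with the robot touching nothing.
It also fails if it takes over 61 s, if anything falls off the work surface, if the arm or the gripper's body presses on something with over 40 N, if the wrist force passes 120 N, or if a joint passes its speed limit or range.

### The arm

A 6-joint arm with a two-finger parallel gripper is mounted at the origin on the work surface. World frame = base frame: x ahead of the robot, y to its left, z up, the work surface at z = 0. Lengths are in m, angles in rad, forces in N, time in s.
With the tool pointing down it reaches from about 0.425 to 0.95 m from the base axis. Payload 3.5 kg.
Tool frame: the origin (TCP) lies midway between the tips of the shut fingers; the grasp point (between the pads) lies grasp_offset behind it (grasp_offset is the distance from the TCP to the grasp point, in m); z points along the fingers, y is the direction in which the jaws open and shut (so a half turn about z gives the same grasp; the last joint's range is limited). The gripper opens to 85 mm and grips with 20 to 120 N. Pads are 22 mm wide; open, the fingers measure 114 mm over their backs; the gripper's body (76 mm by 85 mm) begins 54 mm behind the grasp point. The pads swing forward as they close: fully open they stand 13 mm farther back than shut.
Start: joints at [1.004, 0.286, 1.577, -0, 1.279, -0.15], TCP at [0.273, 0.617, 0.231] pointing down, gripper open.
Joint ranges: [-2.77, 2.77], [-0.9, 2.22], [0.21, 2.48], [-1.53, 4.67], [0.24, 2.81], [-2.84, 2.84]. Speed limits (rad/s): [2.79, 2.79, 3.14, 3.14, 3.14, 3.14].

### API

Orientations are given as a unit quaternion [x, y, z, w].
In Python, from plant import * gives the robot as it stands.
- The arm moves only by the tool jog_arm, never from a script. Its argument "targets" is text: rows parted by semicolons, each of 7 numbers parted by spaces: the shift along the world's x, y, z in mm, then the turn, a rotation vector about the world's x, y, z in degrees, then the gripper's target within -1 to 1 (fully open at 1, half-way at 0, shut at -1). A call has 1 to 10 rows; each row shifts and turns the pose as measured when the row begins; what a row does not reach is not made up. A row lasts 1/12 s, in which the tool goes at most 41.7 mm and 7.16 degrees, less where a joint would pass 70% of its speed; a pose out of reach is approached as far as the arm can. A call with a gripper value outside its range is refused whole. The fingers move at their own pace and stop on an object; "force" is the grip in N (left out, the last holds). Time passes only in rows, so rows that do not move let the fingers close. It gives the time, the measured TCP pose, the force and the opening at its end, in the units of the state.
- get_state(): the state, without advancing time (a new reading comes with each control period).
- read_camera(name): name is "side" or "top"; returns a dict with "pixels" (384x512x3 uint8, blue, green, red), "mtx" (3x3 intrinsics, pixels), "dist_coeffs" ([k1, k2, p1, p2, k3] as OpenCV has them; the pictures are not rectified), "world_from_camera" (4x4, takes a point from camera to world coordinates). Camera axes: x right, y up, looking along -z (the intrinsics and any distortion apply to the point x, -y, -z); pixel columns grow to the right and rows downward; lengths in m; the calibration is good to about 2 mm. A picture is of the moment at which its call begins. There is no depth.
- sign_off(): hands the job in, once; it reports no verdict.
Trained networks look in a picture, given as the dict that the camera call returned (one of the last four; its "shot" number tells which), for a name from the list of things; names that differ only in an ending like _2 or _b are one class to them, and where a whole thing is asked for, a point or a joint stands for the part that bears it (a point fixed in the world has none). Each returns a list of dicts, best first, with "p" (0 to 1); they miss things now and then, are a little off and sometimes report something else, mostly with a low value. They report only what shows in the picture. A call takes as long as a camera call.
- spot_in(target, picture): "uv" ([column, row] in pixels, amid what is visible of it).
- silhouettes(target, picture): "mask" (384x512 bool, what is visible of it) and "uv" ([column, row] in pixels, amid what is visible of it).
- mark_of(target, picture): "uv" ([column, row] in pixels: a listed point, or the origin of a listed thing).
The state is a dict: "time": time; "qpos": joint angles; "dq": joint speeds; "joint_efforts": joint torques, N m; "eef_pos": TCP position; "tcp_rot": TCP orientation; "contact_force": force on the tool from outside, world axes, zero at the start; "wrist_torque": the same for the moment, N m; "opening": opening from 0.0 (shut) to 1.0 (fully open).
Only numpy, scipy, OpenCV 4.12 (cv2) and the standard library are available. Lean on these libraries where they do the work, as an engineer would, in place of code of your own. Each camera call takes 0.05 s, during which the arm holds its last target.

## Working session

There is one attempt and no reset: what is moved stays moved. The work goes in short steps, Python scripts to look and compute and a tool call to move; the robot and the scene stay as the last step left them, time stands still between calls to the robot, and variables do not carry over. Pictures are saved under pics/ and viewed, and the job is handed in when it is done.

Besides the shell and the picture viewer there is one more tool, called as name(argument=value, ...) on one line, values as JSON. jog_arm: Moves the arm, as the interface text tells. Its arguments: {"type":"object","properties":{"targets":{"type":"string"},"force":{"type":"number"}},"required":["targets"]}

```bash
ls; mkdir -p pics; python3 - <<'E'
from plant import *
import cv2,pprint
s=get_state()
print(s)
for n in ["side","top"]:
    p=read_camera(n); cv2.imwrite(f"pics/{n}0.png",p["pixels"]); print(n,p["mtx"],p["dist_coeffs"],p["world_from_camera"],p["shot"])
    for t in ["unit","bin_pivot","bin_handle","bin_rear","blue_fitting","blue_fitting_mid","red_fitting","blue_tray","red_tray","spanner","leak_bottle"]:
        try:
            r=mark_of(t,p); print(n,t,[(list(map(int,d["uv"])),round(d["p"],2)) for d in r[:3]])
        except Exception as e: print(t,e)
print(get_state()["time"])
E
```

```text
pics
{'time': 0.0, 'qpos': array([ 1.00397049e+00,  2.87174376e-01,  1.57817292e+00, -2.74086964e-05,
        1.27855996e+00, -1.50002189e-01]), 'dq': array([-0.00135254,  0.000601  , -0.00074459, -0.00168608, -0.0016282 ,
        0.00148276]), 'joint_efforts': array([-1.40007742e-03, -4.05997717e+01, -2.92616451e+01, -1.66140385e-04,
        5.87533388e-03,  3.96853281e-06]), 'eef_pos': array([0.27290856, 0.61666341, 0.22994356]), 'tcp_rot': array([ 2.06902336e-01,  9.78360917e-01, -1.08836273e-03, -3.93684384e-04]), 'contact_force': array([-0.38649094,  0.73390886,  0.03094934]), 'wrist_torque': array([ 0.01822015, -0.02499963, -0.00197428]), 'opening': 1.000646923630908}
side [[476.03116751   0.         253.10155202]
 [  0.         476.03116751 186.38019015]
 [  0.           0.           1.        ]] [-0.05232532  0.          0.          0.          0.        ] [[-0.47999479  0.83564027 -0.26703995  0.08522514]
 [-0.87723819 -0.45455332  0.15438405  0.29771905]
 [ 0.00762563  0.30836119  0.95123879  1.81708841]
 [ 0.          0.          0.          1.        ]] 1
side unit [([251
[... 623 characters left out ...]
997618 0.         0.         0.         0.        ] [[ 2.21163384e-03  9.87518078e-01 -1.57490174e-01  3.79262924e-01]
 [-9.99957433e-01  7.73179780e-04 -9.19429226e-03  6.45043610e-03]
 [-8.95776160e-03  1.57503804e-01  9.87477752e-01  1.36436041e+00]
 [ 0.00000000e+00  0.00000000e+00  0.00000000e+00  1.00000000e+00]] 2
top unit [([251, 191], 0.83), ([350, 246], 0.22)]
top bin_pivot [([252, 186], 0.98)]
top bin_handle [([253, 197], 0.65)]
top bin_rear [([255, 165], 0.91)]
top blue_fitting []
top blue_fitting_mid [([347, 248], 0.5)]
top red_fitting []
top blue_tray [([349, 248], 0.89)]
top red_tray [([182, 258], 0.69)]
top spanner [([401, 260], 0.68)]
top leak_bottle [([125, 240], 0.68)]
1.2
```

View pics/side0.png

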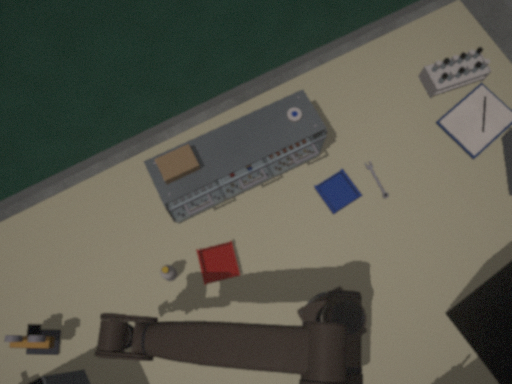

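View pics/top0.png

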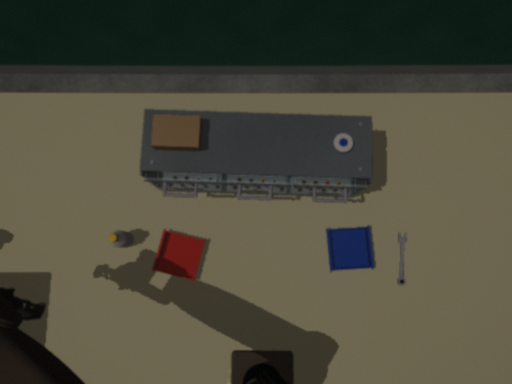

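```bash
cat > h.py <<'E'
import numpy as np,cv2
CAM={"side":(np.array([[476.03116751,0,253.10155202],[0,476.03116751,186.38019015],[0,0,1]]),np.array([-0.05232532,0,0,0,0.]),np.array([[-0.47999479,0.83564027,-0.26703995,0.08522514],[-0.87723819,-0.45455332,0.15438405,0.29771905],[0.00762563,0.30836119,0.95123879,1.81708841],[0,0,0,1]])),
"top":(np.array([[413.82877719,0,256.19891434],[0,413.82877719,192.14702519],[0,0,1]]),np.array([0.01997618,0,0,0,0.]),np.array([[2.21163384e-03,9.87518078e-01,-1.57490174e-01,3.79262924e-01],[-9.99957433e-01,7.73179780e-04,-9.19429226e-03,6.45043610e-03],[-8.95776160e-03,1.57503804e-01,9.87477752e-01,1.36436041e+00],[0,0,0,1]]))}
def ray(n,uv):
    K,d,T=CAM[n]; x,y=cv2.undistortPoints(np.array([[uv]],float),K,d)[0,0]
    v=T[:3,:3]@np.array([x,-y,-1.]); return T[:3,3],v/np.linalg.norm(v)
def onz(n,uv,z):
    o,v=ray(n,uv); return o+v*(z-o[2])/v[2]
def tri(a,b):
    o1,v1=ray("side",a);o2,v2=ray("top",b)
    s=np.linalg.lstsq(np.c_[v1,-v2],o2-o1,rcond=None)[0]
    p,q=o1+s[0]*v1,o2+s[1]*v2
    return (p+q)/2,np.linalg.norm(p-q)
def proj(n,P):
    K,d,T=CAM[n]; P=np.atleast_2d(P); c=(P-T[:3,3])@T[:3,:3]; c=c*np.array([1,-1,-1])
    return cv2.projectPoints(c,np.zeros(3),np.zeros(3),K,d)[0][:,0]
def unitpts(U,yaw,P):
    P=np.atleast_2d(P);c,s=np.cos(yaw),np.sin(yaw)
    return np.c_[U[0]+c*P[:,0]-s*P[:,1],U[1]+s*P[:,0]+c*P[:,1],P[:,2]]
def binpts(U,yaw,th,P):
    P=np.atleast_2d(P);c,s=np.cos(th),np.sin(th)
    # tilt: top towards -x
    X=0.010+c*P[:,0]-s*P[:,2]; Z=0.016+s*P[:,0]+c*P[:,2]
    return unitpts(U,yaw,np.c_[X,P[:,1],Z])
E
python3 - <<'E'
import cv2
a=cv2.imread("pics/side0.png")[80:230,130:370]; cv2.imwrite("pics/side0z.png",cv2.resize(a,None,fx=3.3,fy=3.3,interpolation=cv2.INTER_CUBIC))
a=cv2.imread("pics/top0.png")[100:290,130:420]; cv2.imwrite("pics/top0z.png",cv2.resize(a,None,fx=2.75,fy=2.75,interpolation=cv2.INTER_CUBIC))
from h import *
for n,p in dict(pivot=((246,182),(252,186)),handle=((251,181),(253,197)),rear=((240,172),(255,165)),unit=((251,187),(251,191)),tray=((337,196),(349,248))).items(): print(n,tri(*p))
E
```

```text
pivot (array([0.60361167, 0.03118599, 0.07570143]), np.float64(0.0020241403886142083))
handle (array([0.55454146, 0.02971406, 0.20536205]), np.float64(0.011017124588190612))
rear (array([ 0.68812817,  0.02006845, -0.02188643]), np.float64(0.014492097799393226))
unit (array([0.57911714, 0.02994846, 0.08943195]), np.float64(0.01673892269216789))
tray (array([ 0.41565403, -0.30321372, -0.09562887]), np.float64(0.001606546283213897))
```

View pics/side0z.png

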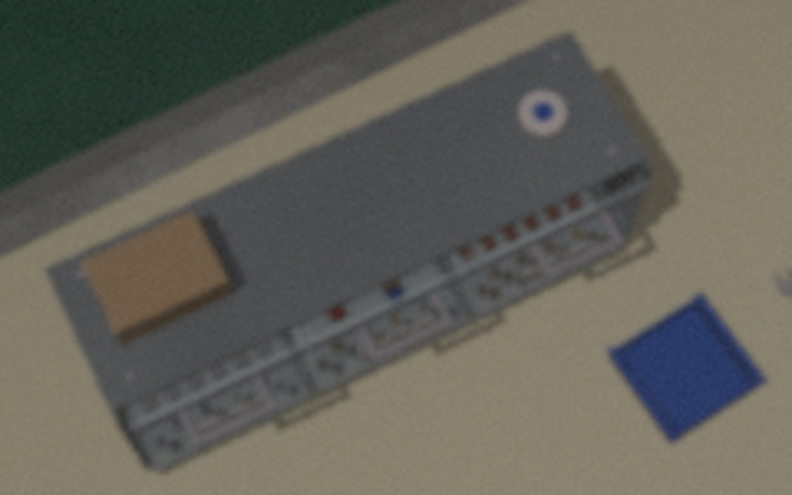

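View pics/top0z.png

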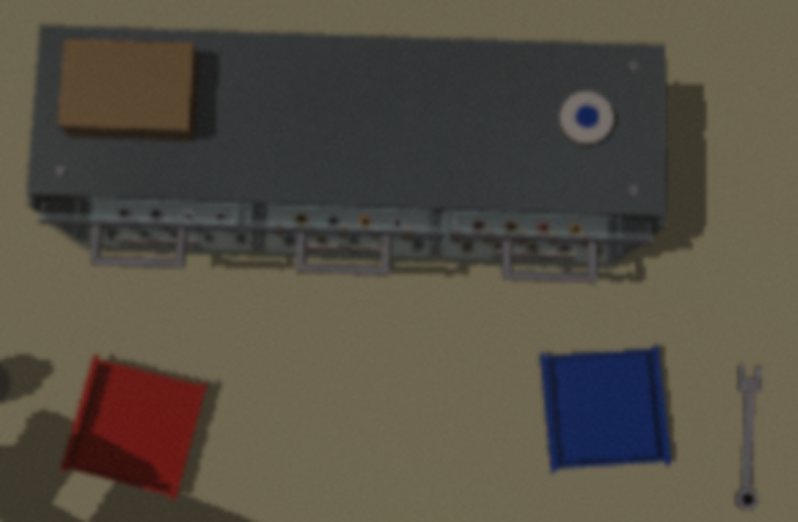

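```bash
cat > fit.py <<'E'
from h import *
from scipy.optimize import least_squares
S=lambda p:(np.array(p,float)+.5)/3.3-.5+[130,80]
T=lambda p:(np.array(p,float)+.5)/2.75-.5+[130,100]
w=.324
C=[(.19,w,.237),(.19,-w,.237),(.015,-w,.237),(.015,w,.237),(-.046,.044,.206),(-.046,-.044,.206)]
sp=S([(50,268),(572,34),(645,163),(118,402),(438,347),(501,320)])
tp=T([(42,27),(664,45),(660,214),(30,193),(300,268),(388,271)])
for names in (["side","top"],["side"],["top"]):
    def f(x):
        P=unitpts(x[:2],x[2],C); r=[]
        if "side" in names: r.append((proj("side",P)-sp).ravel())
        if "top" in names: r.append((proj("top",P)-tp).ravel())
        return np.concatenate(r)
    r=least_squares(f,[.6,0,0]); print(names,r.x.round(4),r.fun.reshape(-1,2).round(1).tolist())
E
python3 fit.py
```

```text
['side', 'top'] [ 0.5924  0.0127 -0.0253] [[1.2, 1.1], [2.2, -1.5], [3.5, -2.7], [0.6, 2.7], [-16.0, 2.0], [-13.2, -0.5], [0.9, 2.3], [3.0, 1.0], [5.5, 0.4], [0.9, 2.1], [3.1, 0.7], [2.2, 0.5]]
['side'] [ 5.872e-01 -1.000e-04 -1.300e-02] [[4.9, 1.9], [4.8, -2.4], [6.6, -3.9], [5.0, 3.3], [-11.9, 1.6], [-9.3, -1.1]]
['top'] [ 0.5959  0.0205 -0.0328] [[-1.2, 0.3], [0.7, 0.7], [2.7, -0.0], [-1.7, 0.0], [0.2, -0.6], [-0.7, -0.7]]
```

```bash
sed -i 's/(438,347),(501,320)\])/(371,352),(442,319)])/' fit.py; python3 fit.py
python3 - <<'E'
import cv2
a=cv2.imread("pics/side0.png")[140:210,210:310]; a=cv2.convertScaleAbs(a,alpha=1.6);cv2.imwrite("pics/side0y.png",cv2.resize(a,None,fx=7.5,fy=7.5,interpolation=cv2.INTER_CUBIC))
E
```

```text
['side', 'top'] [ 0.5965  0.0211 -0.0364] [[-1.3, 0.1], [0.7, -0.8], [1.5, -1.8], [-2.5, 1.9], [1.5, 0.5], [2.0, 0.1], [-1.2, -0.3], [0.7, 0.9], [2.4, 0.2], [-1.9, -0.6], [-0.1, -0.9], [-1.0, -0.8]]
['side'] [ 0.5974  0.0222 -0.0427] [[-1.6, -0.6], [0.9, -0.6], [1.4, -1.4], [-3.1, 1.4], [1.0, 0.4], [1.6, 0.1]]
['top'] [ 0.5959  0.0205 -0.0328] [[-1.2, 0.3], [0.7, 0.7], [2.7, -0.0], [-1.7, 0.0], [0.2, -0.6], [-0.7, -0.7]]
```

View pics/side0y.png

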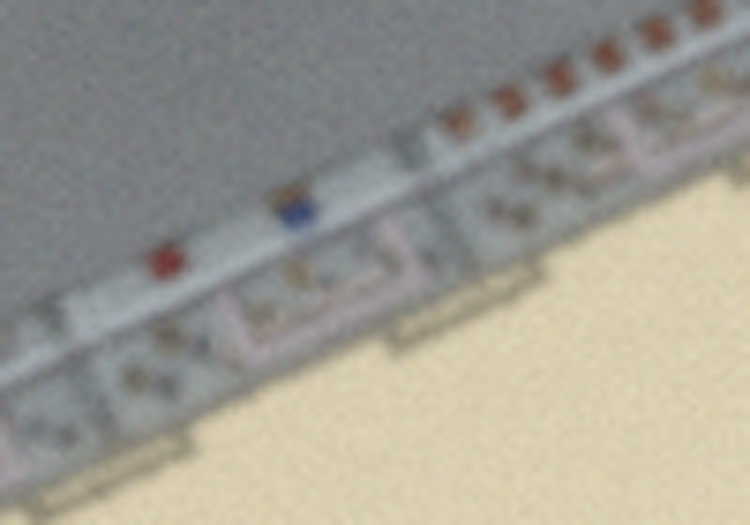

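```bash
sed -i 's/(371,352),(442,319)\])/(374,354),(446,322)])/; s/^w=.324/w=.320/' fit.py; python3 fit.py
python3 - <<'E'
from h import *
T=lambda p:(np.array(p,float)+.5)/2.75-.5+[130,100]
S=lambda p:(np.array(p,float)+.5)/3.3-.5+[130,80]
print("handle",tri((254.2,182.3),T((343.5,269))))
for x,yw in [((.5965,.0211),-.0364)]:
  print(binpts(x,yw,0,[(-.056,0,.190)]))
# tray corners: base? top rim z=.03
print("tray top",[onz("top",T(p),.03).round(3).tolist() for p in [(541,354),(661,347),(672,462),(552,470)]])
print("tray side",[onz("side",S(p),.03).round(3).tolist() for p in [(610,353),(702,297),(765,380),(672,440)]])
print("spanner",[onz("top",T(p),.004).round(3).tolist() for p in [(749,366),(745,505)]], "bottle",onz("top",(120,240),.13),onz("side",(167,271),.13))
E
```

```text
['side', 'top'] [ 0.5958  0.021  -0.0362] [[-0.1, -0.2], [-0.1, -0.3], [0.7, -1.3], [-1.3, 1.6], [0.7, 0.1], [1.0, -0.7], [0.2, 0.0], [-0.6, 1.1], [1.0, 0.4], [-0.4, -0.3], [-0.0, -0.6], [-0.9, -0.6]]
['side'] [ 0.5958  0.0219 -0.0423] [[-0.3, -0.6], [0.2, 0.1], [0.7, -0.7], [-1.7, 1.3], [0.4, 0.2], [0.7, -0.4]]
['top'] [ 0.5958  0.0204 -0.0328] [[0.2, 0.4], [-0.7, 0.7], [1.2, -0.0], [-0.2, 0.1], [0.2, -0.6], [-0.7, -0.6]]
handle (array([0.55143512, 0.02268968, 0.19409747]), np.float64(0.002559248467645477))
[[0.55053047 0.02277403 0.206     ]]
tray top [[0.474, -0.207, 0.03], [0.483, -0.347, 0.03], [0.351, -0.354, 0.03], [0.341, -0.216, 0.03]]
tray side [[0.47, -0.205, 0.03], [0.478, -0.34, 0.03], [0.352, -0.351, 0.03], [0.343, -0.214, 0.03]]
spanner [[0.463, -0.456, 0.004], [0.302, -0.443, 0.004]] bottle [0.43201039 0.42181935 0.13      ] [0.42863609 0.44154572 0.13      ]
```

```bash
python3 - <<'E'
from plant import *
print(grasp_offset)
E
```

```text
0.0187
```

jog_arm(targets="17 -37 10 0 0 -6.8 0; 18 -37 10 0 0 -6.8 0; 18 -37 10 0 0 -6.8 0; 18 -37 10 0 0 -6.8 0; 18 -37 10 0 0 -6.8 0; 18 -37 10 0 0 -6.8 0; 18 -37 10 0 0 -6.8 0; 18 -37 0 0 0 -6.8 0; 18 -37 0 0 0 -6.8 0; 18 -37 0 0 0 -6.8 0", force=30)

```text
time: 2.03
eef_pos: [0.4467, 0.2479, 0.3005]
tcp_rot: [0.733, 0.68, 0.003, -0.001]
contact_force: [0.3, 1.1, 0.3]
opening: 0.5
```

jog_arm(targets="17.5 -37 0 0 0 1 -0.35; 17.5 -37 0 0 0 1 -0.35; 17.5 -37 -5 0 0 0 -0.35; 17.5 -37 -5 0 0 0 -0.35; 17.5 -37 -10 0 0 0 -0.35; 16 -37 -10 0 0 0 -0.35; 0 -3 0 0 0 0 -0.35; 0 0 0 0 0 0 -0.35")

```text
time: 2.7
eef_pos: [0.5519, 0.0124, 0.2746]
tcp_rot: [0.725, 0.688, 0.006, 0.003]
contact_force: [0.3, 0.3, 0.1]
opening: 0.326
```

```bash
cat > look.py <<'E'
import sys
from plant import *
from h import *
tag=sys.argv[1]; boxes={"side":[int(v) for v in sys.argv[2].split(",")],"top":[int(v) for v in sys.argv[3].split(",")]}
s=get_state();print(s["time"],s["qpos"].round(3),s["eef_pos"].round(4),s["tcp_rot"].round(4),s["contact_force"].round(1),round(s["opening"],3))
for n in ["side","top"]:
    p=read_camera(n)["pixels"]; cv2.imwrite(f"pics/{tag}_{n}_full.png",p)
    u0,v0,u1,v1=boxes[n]; k=min(800/(u1-u0),600/(v1-v0)); a=cv2.convertScaleAbs(p[v0:v1,u0:u1],alpha=1.5)
    cv2.imwrite(f"pics/{tag}_{n}.png",cv2.resize(a,None,fx=k,fy=k,interpolation=cv2.INTER_CUBIC)); print(n,"zoom",k)
E
python3 look.py a 210,140,310,210 200,150,310,230
```

```text
2.7 [-0.164 -0.025  1.841  0.006  1.312 -0.113] [0.5519 0.0124 0.2746] [0.7254 0.6883 0.0063 0.0032] [0.3 0.3 0.1] 0.326
side zoom 8.0
top zoom 7.2727272727272725
```

View pics/a_top.png

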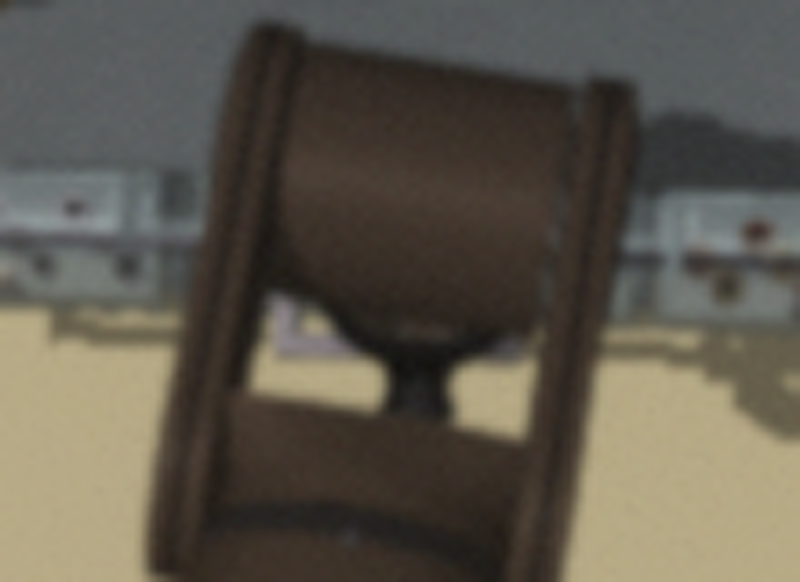

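View pics/a_side.png

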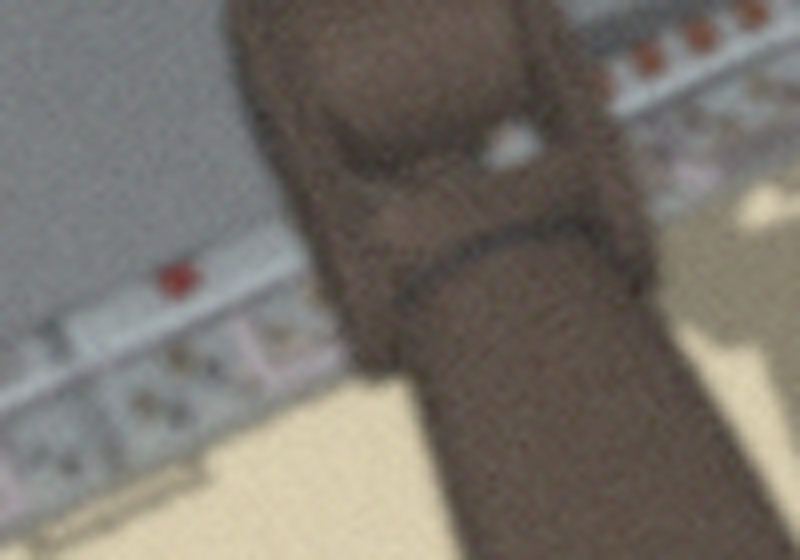

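jog_arm(targets="0 4 -8 0 0 0.5 -0.35; -1 4 -15 0 0 0.5 -0.35; 0 2 -20 0 0 0 -0.35; 0 0 -20 0 0 0 -0.35; 0 0 -15 0 0 0 -0.35; 0 0 -6 0 0 0 -0.35; 0 0 0 0 0 0 -0.35")

```text
time: 3.38
eef_pos: [0.5484, 0.0374, 0.1903]
tcp_rot: [0.712, 0.702, 0.01, 0.005]
contact_force: [-0.6, 0.4, 0.6]
opening: 0.324
```

jog_arm(targets="0 0 0 0 0 0 -1; 0 0 0 0 0 0 -1; 0 0 0 0 0 0 -1; 0 0 0 0 0 0 -1")

```text
time: 3.72
eef_pos: [0.549, 0.0391, 0.1909]
tcp_rot: [0.711, 0.703, 0.011, 0.008]
contact_force: [2.0, -0.8, -4.3]
opening: 0.102
```

jog_arm(targets="-7.6 0.3 -2.4 0 -0.7 0 -1; -7.5 0.3 -2.7 0 -0.7 0 -1; -7.3 0.3 -3.0 0 -0.7 0 -1; -7.2 0.3 -3.3 0 -0.7 0 -1; -7.1 0.3 -3.6 0 -0.7 0 -1")

```text
time: 4.13
eef_pos: [0.5167, 0.0402, 0.1776]
tcp_rot: [0.711, 0.701, 0.041, 0.035]
contact_force: [5.2, -0.4, -7.5]
opening: 0.096
```

jog_arm(targets="-7.1 0.3 -3.6 0 -0.7 0 -1; -6.9 0.3 -3.8 0 -0.7 0 -1; -6.8 0.3 -4.1 0 -0.7 0 -1; -6.6 0.3 -4.4 0 -0.7 0 -1; -6.4 0.2 -4.6 0 -0.7 0 -1; -6.2 0.2 -4.9 0 -0.7 0 -1; -6.0 0.2 -5.2 0 -0.7 0 -1")

```text
time: 4.72
eef_pos: [0.4761, 0.0416, 0.1489]
tcp_rot: [0.71, 0.695, 0.086, 0.079]
contact_force: [7.9, 1.0, -7.3]
opening: 0.098
```

jog_arm(targets="-5.9 0.2 -5.4 0 -0.3 0 -1; -5.6 0.2 -5.6 0 -0.3 0 -1; -5.4 0.2 -5.8 0 -0.2 0 -1; -5.1 0.2 -6.0 0 0 0 -1; -4.9 0.2 -6.2 0 0 0 -1; -4.6 0.2 -6.4 0 0 0 -1")

```text
time: 5.22
eef_pos: [0.4503, 0.0426, 0.1202]
tcp_rot: [0.709, 0.691, 0.102, 0.094]
contact_force: [0.8, -0.5, -0.5]
opening: 0.101
```

jog_arm(targets="-4.6 0.2 -6.4 0 0 0 -1; -4.4 0.2 -6.6 0 0 0 -1; 0 0 0 0 0 0 -1; 0 0 0 0 0 0 -1")

```text
time: 5.55
eef_pos: [0.443, 0.0428, 0.1096]
tcp_rot: [0.709, 0.691, 0.105, 0.098]
contact_force: [4.2, 0.1, -3.7]
opening: 0.106
```

```bash
python3 look.py b 200,130,310,210 200,150,310,230
```

```text
5.55 [-0.163 -0.262  2.389  0.079  0.733 -0.189] [0.443  0.0428 0.1096] [0.7087 0.6907 0.1054 0.0978] [ 4.2  0.1 -3.7] 0.106
side zoom 7.2727272727272725
top zoom 7.2727272727272725
```

jog_arm(targets="0 0 0 0 0 0 -0.55; 0 0 0 0 0 0 -0.55; 0 0 0 0 0 0 -0.55; -1 0 4 0 0 0 -0.55; -3 0 11 0 0 0 -0.55; -5 0 17 0 0 0 -0.55; -5 0 17 0 0 0 -0.55; -5 0 17 0 0 0 -0.55; -5 0 17 0 0 0 -0.55; -5 0 17 0 0 0 -0.55")

```text
time: 6.48
eef_pos: [0.4049, 0.0437, 0.2057]
tcp_rot: [0.709, 0.693, 0.097, 0.088]
contact_force: [0.4, -0.3, -0.3]
opening: 0.224
```

jog_arm(targets="6 -20 12 0 5 0 -0.2; 6 -25 12 0 5 0 -0.2; 5 -30 12 0 5 0 -0.2; 3 -30 12 0 0.5 -7 -0.2; 3 -30 12 0 0 -7 -0.2; 0 -30 12 0 0 -7 -0.2; 0 -30 12 0 0 -7 -0.2; 0 -30 12 0 0 -7 -0.2; 0 -30 12 0 0 -7 -0.2; 0 -25 0 0 0 -7 -0.2")

```text
time: 7.32
eef_pos: [0.4223, -0.2436, 0.3253]
tcp_rot: [0.943, 0.332, 0.002, -0.01]
contact_force: [0.3, 0.4, 0.4]
opening: 0.4
```

```bash
python3 look.py c 200,130,310,210 200,150,310,230
```

```text
7.3167 [-0.739 -0.19   1.902  0.014  1.446  0.153] [ 0.4223 -0.2436  0.3253] [ 0.9431  0.3323  0.0022 -0.0102] [0.3 0.4 0.4] 0.4
side zoom 7.2727272727272725
top zoom 7.2727272727272725
```

View pics/c_top.png

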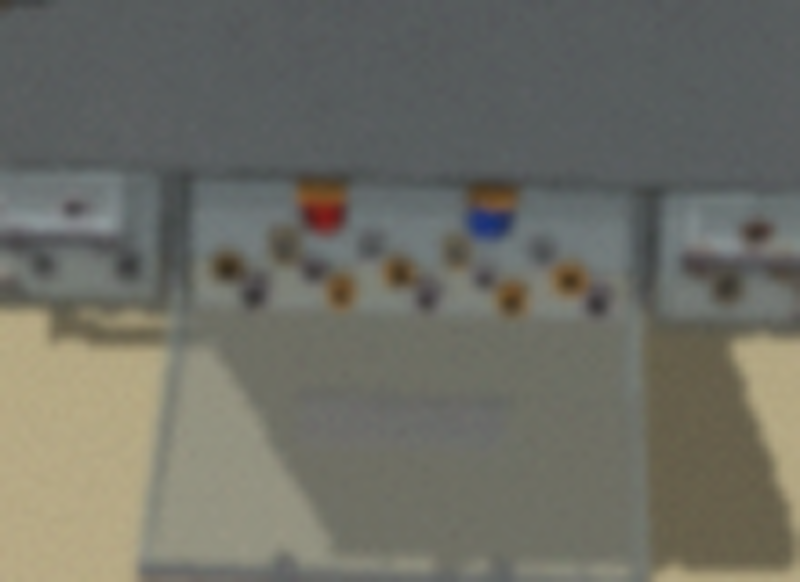

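View pics/c_side.png

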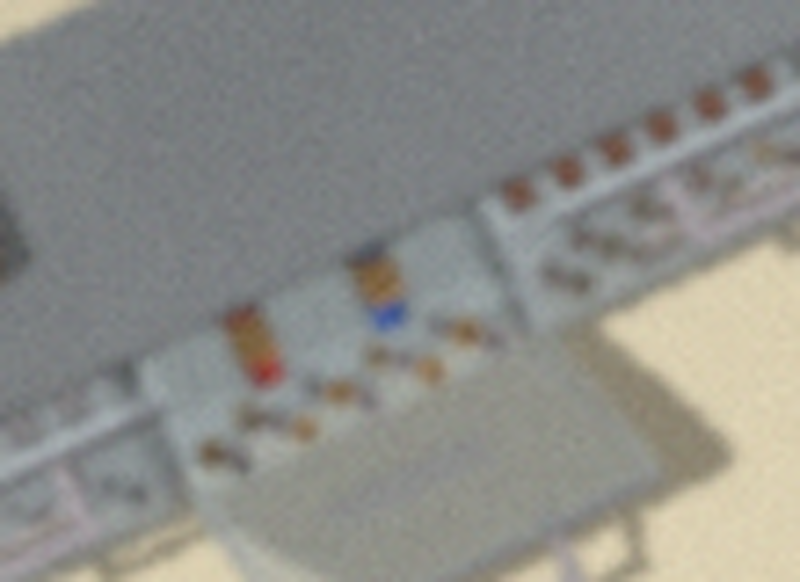

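```bash
python3 - <<'E'
from h import *
from scipy.optimize import least_squares
k=7.2727
T=lambda p:(np.array(p,float)+.5)/k-.5+[200,150]
S=lambda p:(np.array(p,float)+.5)/k-.5+[200,130]
iS=lambda p:(p+.5-[200,130])*k-.5
iT=lambda p:(p+.5-[200,150])*k-.5
U=(.5958,.021);yaw=-.0362
print("brass tri blue center(side) only; body/caps tri front cap:",tri(S((388,316)),T((491,215))), "red",tri(S((265,372)),T((324,212))))
for th in (.70,.72):
  P=binpts(U,yaw,th,[(-.013,.1,.2),(-.013,-.1,.2),(-.056,0,.19),(.07,-.036,.016),(.0495,-.036,.016),(.0495,.036,.016),(.041,0,.04)])
  print(th,"side",iS(proj("side",P)).round(0).tolist(),"\n top",iT(proj("top",P)).round(0).tolist())
for q,a,b in (("blue",(388,316),(491,215)),("red",(265,372),(324,212))):
  f=lambda x:np.concatenate([proj("side",binpts(U,yaw,.72,[(.0495+x[1],x[0],.018)]))[0]-S(a),proj("top",binpts(U,yaw,.72,[(.0495+x[1],x[0],.018)]))[0]-T(b)])
  r=least_squares(f,[0,0]);print(q,r.x.round(4),r.fun.round(2))
f=lambda x:proj("side",binpts(U,yaw,.72,[(.07+x[1],x[0],.024)]))[0]-S((378,280))
print("body",least_squares(f,[0,0]).x)
E
```

```text
brass tri blue center(side) only; body/caps tri front cap: (array([ 0.63325201, -0.016631  ,  0.04035827]), np.float64(0.0002588917310127991)) red (array([0.63341167, 0.05818709, 0.04947434]), np.float64(0.001130350492955086))
0.7 side [[295.0, 637.0], [653.0, 464.0], [497.0, 614.0], [376.0, 273.0], [389.0, 306.0], [269.0, 362.0], [347.0, 361.0]] 
 top [[141.0, 558.0], [642.0, 577.0], [390.0, 638.0], [493.0, 169.0], [491.0, 210.0], [328.0, 204.0], [407.0, 250.0]]
0.72 side [[297.0, 644.0], [655.0, 471.0], [499.0, 620.0], [377.0, 274.0], [389.0, 307.0], [269.0, 363.0], [348.0, 362.0]] 
 top [[142.0, 565.0], [641.0, 584.0], [390.0, 644.0], [493.0, 171.0], [491.0, 211.0], [328.0, 205.0], [407.0, 253.0]]
blue [-0.0348 -0.0021] [ 0.25 -0.53 -0.38  0.34]
red [ 0.0387 -0.0025] [ 0.33 -0.21 -0.32  0.06]
body [-3.40835262e-02 -3.33558289e-05]
```

```bash
cat > kin.py <<'E'
from h import *
from scipy.spatial.transform import Rotation as R
from scipy.optimize import least_squares
D=[([1.00397,.287174,1.578173,0,1.27856,-.150002],[.27290856,.61666341,.22994356],[.2069,.97836,-.00109,-.00039]),
([-.164,-.025,1.841,.006,1.312,-.113],[.5519,.0124,.2746],[.7254,.6883,.0063,.0032]),
([-.163,-.262,2.389,.079,.733,-.189],[.443,.0428,.1096],[.7087,.6907,.1054,.0978]),
([-.739,-.19,1.902,.014,1.446,.153],[.4223,-.2436,.3253],[.9431,.3323,.0022,-.0102])]
E_=lambda a,t:R.from_euler(a,t)
def fk(q,p):
    h,L1,L2,L3,d,e=p
    A=E_('z',q[0]);B=A*E_('y',q[1]);C=B*E_('y',q[2]);W=C*E_('z',q[3])*E_('y',q[4])*E_('z',q[5])
    pos=A.apply([0,d,h])+B.apply([0,0,L1])+C.apply([e,0,L2])+W.apply([0,0,L3])
    return pos,W
def res(p): return np.concatenate([fk(q,p)[0]-x for q,x,_ in D])
r=least_squares(res,[.2,.43,.57,.215,.1,0]);PAR=r.x
OFF=[]
for q,x,o in D: OFF.append((fk(q,PAR)[1].inv()*R.from_quat(o)).as_rotvec())
if __name__=="__main__":
    print(PAR.round(4),(1000*r.fun).round(1)); print(np.round(OFF,3))
lo=np.array([-2.77,-.9,.21,-1.53,.24,-2.84]);hi=np.array([2.77,2.22,2.48,4.67,2.81,2.84])
OFFR=R.from_rotvec(OFF[0])
def ik(pos,Rt,q0):
    f=lambda q:np.r_[(fk(q,PAR)[0]-pos)*10,((fk(q,PAR)[1]*OFFR).inv()*Rt).as_rotvec()]
    s=least_squares(f,np.clip(q0,lo+.01,hi-.01),bounds=(lo,hi)); return s.x,s.fun
E
python3 kin.py
```

```text
[0.2447 0.4434 0.5729 0.2522 0.1009 0.0225] [-0.  -0.1 -0.   0.2 -0.   0.3 -0.   0.1 -0.  -0.1  0.  -0.2]
[[ 0.000e+00 -0.000e+00  1.571e+00]
 [ 0.000e+00  1.000e-03  1.571e+00]
 [-1.000e-03 -0.000e+00  1.571e+00]
 [-0.000e+00 -1.000e-03  1.570e+00]]
```

```bash
cat > grasp.py <<'E'
from kin import *
U=(.5958,.021);yaw=-.0362
def toolR(phi):
    Rz=E_('z',yaw); s,c=np.sin(phi),np.cos(phi)
    return Rz*R.from_matrix(np.c_[[c,0,s],[0,-1,0],[s,0,-c]])
def tcp(phi,y,g):  # grasp point at filter centre raised g along tool back
    G=binpts(U,yaw,.72,[(.070,y,.016)])[0]; z=toolR(phi).apply([0,0,1]); return G+z*(.0187-g)
if __name__=="__main__":
    q0=[-.2,.23,2.05,0,.3,1.4]
    for phi in (.5,.55,.6,.65,.7):
        for g in (.011,.08,.13,.17,.2):
            q,f=ik(tcp(phi,-.0348,g),toolR(phi),q0); print(phi,g,tcp(phi,-.0348,g).round(4),q.round(3),"err",np.abs(f).max().round(4))
E
python3 grasp.py
```

```text
0.5 0.011 [ 0.6503 -0.0158  0.0674] [-0.213  0.223  2.053  0.229  0.381  1.202] err 0.0
0.5 0.08 [ 0.6172 -0.0146  0.128 ] [-0.225  0.052  2.11   0.191  0.494  1.236] err 0.0
0.5 0.13 [ 0.5933 -0.0137  0.1719] [-0.235 -0.069  2.139  0.172  0.587  1.252] err 0.0
0.5 0.17 [ 0.5741 -0.013   0.207 ] [-0.243 -0.163  2.154  0.16   0.667  1.262] err 0.0
0.5 0.2 [ 0.5597 -0.0125  0.2333] [-0.25  -0.231  2.16   0.154  0.729  1.267] err 0.0
0.55 0.011 [ 0.6506 -0.0158  0.0676] [-0.217  0.213  2.079  0.303  0.32   1.128] err 0.0
0.55 0.08 [ 0.6146 -0.0145  0.1264] [-0.231  0.035  2.145  0.244  0.431  1.182] err 0.0
0.55 0.13 [ 0.5884 -0.0136  0.1691] [-0.242 -0.094  2.181  0.215  0.525  1.208] err 0.0
0.55 0.17 [ 0.5676 -0.0128  0.2032] [-0.252 -0.196  2.201  0.198  0.606  1.223] err 0.0
0.55 0.2 [ 0.5519 -0.0122  0.2287] [-0.26  -0.269  2.211  0.188  0.67   1.231] err 0.0
0.6 0.011 [ 0.6509 -0.0158  0.0678] [-0.221  0.206  2.105  0.414  0.26   1.016] err 0.0
0.6 0.08 [ 0.612  -0.0144  0.1248] [-0.236  0.02   2.18   0.317  0.368  1.108] err 0.0
0.6 0.13 [ 0.5838 -0.0134  0.166 ] [-0.249 -0.117 
[... 390 characters left out ...]
0.65 0.13 [ 0.5793 -0.0132  0.1628] [-0.257 -0.137  2.262  0.346  0.4    1.073] err 0.0
0.65 0.17 [ 0.5551 -0.0123  0.1946] [-0.27  -0.254  2.293  0.305  0.485  1.111] err 0.0
0.65 0.2 [ 0.5369 -0.0117  0.2185] [-0.282 -0.341  2.311  0.283  0.554  1.132] err 0.0
0.7 0.011 [ 0.6515 -0.0158  0.0683] [-0.251  0.199  2.136  0.855  0.24   0.558] err 0.0487
0.7 0.08 [ 0.6071 -0.0142  0.1211] [-0.248 -0.003  2.245  0.579  0.249  0.843] err 0.0
0.7 0.13 [ 0.5749 -0.0131  0.1593] [-0.264 -0.155  2.301  0.452  0.34   0.966] err 0.0
0.7 0.17 [ 0.5492 -0.0121  0.1899] [-0.28  -0.279  2.337  0.386  0.426  1.029] err 0.0
0.7 0.2 [ 0.5299 -0.0114  0.2129] [-0.293 -0.373  2.359  0.35   0.497  1.062] err 0.0
```

jog_arm(targets="10 22 0 0 0 -5 0; 10 22 0 0 0 -5 0; 10 22 0 0 0 -5 0; 10 22 0 0 0 -5 0; 10 22 0 0 0 -5 0; 10 22 0 0 0 -5 0; 10 22 0 0 0 -5 0; 10 22 0 0 0 -5 0; 10 22 0 0 0 0 0; 10 15 0 0 0 0 0")

```text
time: 8.25
eef_pos: [0.5166, -0.0168, 0.3185]
tcp_rot: [1.0, -0.023, -0.001, -0.017]
contact_force: [0.6, 0.9, -0.6]
opening: 0.496
```

```bash
cat > goto.py <<'E'
import sys
from plant import *
from grasp import *
phi,y,g=map(float,sys.argv[1:4]); s=get_state()
t=tcp(phi,y,g); Rc=R.from_quat(s["tcp_rot"])
print("t",round(s["time"],2),"shift mm",(1000*(t-s["eef_pos"])).round(1),"rotvec deg",np.degrees((toolR(phi)*Rc.inv()).as_rotvec()).round(1),"q",s["qpos"].round(2),"F",s["contact_force"].round(1))
E
python3 goto.py .57 -.0348 .2
```

```text
t 8.25 shift mm [ 32.2   4.7 -91.7] rotvec deg [ -3.2 -32.7   0. ] q [-0.24 -0.12  1.85  0.03  1.42  1.37] F [ 0.6  0.9 -0.6]
```

jog_arm(targets="4 0.6 -5 -0.4 -4.5 0 0; 4 0.6 -8 -0.4 -4.5 0 0; 4 0.6 -10 -0.4 -4.5 0 0; 4 0.6 -12 -0.4 -4.5 0 0; 4 0.6 -12 -0.4 -4.5 0 0; 4 0.6 -12 -0.4 -4 0 0; 4 0.6 -12 -0.4 -4 0 0; 4 0.6 -12 -0.4 -3 0 0; 0 0 -5 0 0 0 0; 0 0 0 0 0 0 0")

```text
time: 9.08
eef_pos: [0.5432, 0.004, 0.2222]
tcp_rot: [0.956, -0.001, 0.293, 0.004]
contact_force: [-0.3, 0.5, 1.1]
opening: 0.501
```

```bash
python3 goto.py .57 -.0348 .1
```

```text
t 9.08 shift mm [ 59.6 -18.  -79.5] rotvec deg [ 0.4  1.4 -1.9] q [-0.24 -0.3   2.26  0.22  0.61  1.19] F [-0.3  0.5  1.1]
```

jog_arm(targets="4 -5 -5 0 0.4 -0.5 0; 8 -5 -10 0 0.4 -0.5 0; 10 -5 -13 0 0.4 -0.5 0; 10 -3 -13 0 0.2 -0.4 0; 10 0 -13 0 0 0 0; 8 0 -11 0 0 0 0; 5 0 -8 0 0 0 0; 0 0 0 0 0 0 0")

```text
time: 9.75
eef_pos: [0.6089, -0.0169, 0.1556]
tcp_rot: [0.959, -0.016, 0.284, 0.01]
contact_force: [0.2, -0.1, 0.9]
opening: 0.501
```

```bash
python3 goto.py .57 -.0348 .05; python3 goto.py .57 -.0348 .011; python3 look.py d 200,130,310,210 200,150,310,230
```

```text
t 9.75 shift mm [ 20.8   1.8 -55. ] rotvec deg [ 0.6  0.3 -0. ] q [-0.24 -0.03  2.15  0.22  0.46  1.19] F [ 0.2 -0.1  0.9]
t 9.75 shift mm [ 41.9   1.  -87.9] rotvec deg [ 0.6  0.3 -0. ] q [-0.24 -0.03  2.15  0.22  0.46  1.19] F [ 0.2 -0.1  0.9]
9.75 [-0.235 -0.031  2.155  0.225  0.46   1.195] [ 0.6089 -0.0169  0.1556] [ 0.9587 -0.0156  0.2837  0.0104] [ 0.2 -0.1  0.9] 0.501
side zoom 7.2727272727272725
top zoom 7.2727272727272725
```

View pics/d_side.png

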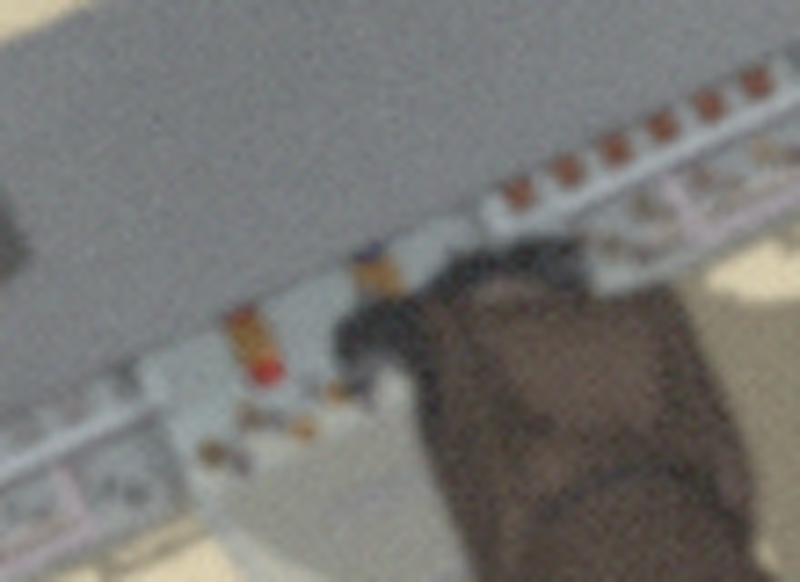

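View pics/d_top.png

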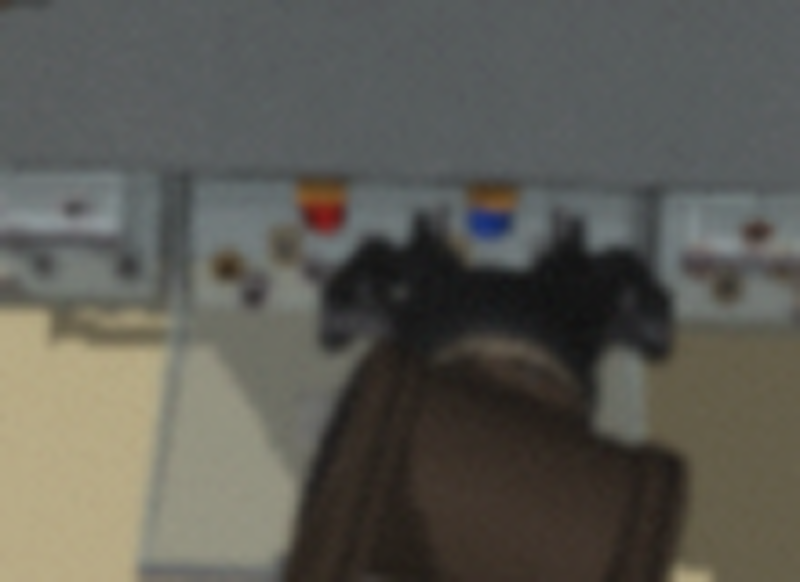

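jog_arm(targets="5 0.3 -9 0 0 0 0; 6 0.3 -13 0 0 0 0; 6 0.3 -13 0.2 0 0 0; 6 0 -13 0.2 0 0 0; 6 0 -12 0 0 0 0; 4 0 -8 0 0 0 0; 2 0 -4 0 0 0 0; 0 0 0 0 0 0 0")

```text
time: 10.52
eef_pos: [0.6517, -0.0175, 0.0955]
tcp_rot: [0.956, -0.016, 0.293, 0.009]
contact_force: [-0.2, 0.2, -0.6]
opening: 0.502
```

```bash
python3 goto.py .57 -.0348 .011
```

```text
t 10.52 shift mm [ -0.9   1.7 -27.8] rotvec deg [ 0.5  1.4 -0.1] q [-0.22  0.16  2.09  0.31  0.32  1.11] F [-0.2  0.2 -0.6]
```

jog_arm(targets="-1 0.6 -6 0 0.5 0 0; -1 0.5 -8 0.2 0.4 0 0; 0 0.3 -7 0.1 0.3 0 0; 0 0 -4 0 0 0 0; 0 0 -1 0 0 0 0; 0 0 0 0 0 0 0")

```text
time: 11.02
eef_pos: [0.6503, -0.0161, 0.0702]
tcp_rot: [0.959, -0.016, 0.284, 0.006]
contact_force: [-0.5, -0.9, 0.8]
opening: 0.498
```

```bash
python3 goto.py .57 -.0348 .011
```

```text
t 11.02 shift mm [ 0.5  0.3 -2.5] rotvec deg [ 0.2  0.3 -0.1] q [-0.22  0.2   2.09  0.34  0.29  1.09] F [-0.5 -0.9  0.8]
```

jog_arm(targets="0 0 -3 0 0 0 0; 0 0 0 0 0 0 -1; 0 0 0 0 0 0 -1; 0 0 0 0 0 0 -1; 0 0 0 0 0 0 -1; 0 0 0 0 0 0 -1", force=30)

```text
time: 11.52
eef_pos: [0.65, -0.0161, 0.067]
tcp_rot: [0.959, -0.016, 0.283, 0.006]
contact_force: [0.4, -0.3, -0.7]
opening: 0.25
```

jog_arm(targets="-2 0 4 0 0 0 -1; -5 0 9 0 0 0 -1; -8 0 13 0 0 0 -1; -9 0 15 0 0 0 -1; -9 0 15 0 0 0 -1; -9 0 15 0 0 0 -1; -9 0 15 0 0 0 -1; -9 0 15 0 0 0 -1; -9 0 15 0 0 0 -1; -9 0 15 0 0 0 -1")

```text
time: 12.35
eef_pos: [0.5623, -0.0145, 0.1964]
tcp_rot: [0.961, -0.016, 0.275, 0.005]
contact_force: [-0.1, -0.6, -1.1]
opening: 0.249
```

jog_arm(targets="-9 0 15 0 0 0 -1; -9 0 15 0 0 0 -1; -9 0 16 0 0 0 -1; -8 0 18 0 2 0 -1; -6 -5 18 0 4 0 -1; -4 -10 14 0 5 0 -1; -4 -15 10 0 5 0 -1; -4 -20 5 0 5 0 -1; -4 -20 0 0 5 0 -1; -4 -20 0 0 5 0 -1")

```text
time: 13.18
eef_pos: [0.4892, -0.1029, 0.3174]
tcp_rot: [1.0, -0.012, -0.002, 0.01]
contact_force: [1.1, 0.2, -1.7]
opening: 0.25
```

```bash
python3 look.py e 200,130,350,230 200,150,380,280
```

```text
13.1833 [-0.4   -0.165  1.894 -0.02   1.408  1.198] [ 0.4892 -0.1029  0.3174] [ 0.9999 -0.0123 -0.0016  0.0102] [ 1.1  0.2 -1.7] 0.25
side zoom 5.333333333333333
top zoom 4.444444444444445
```

View pics/e_side.png

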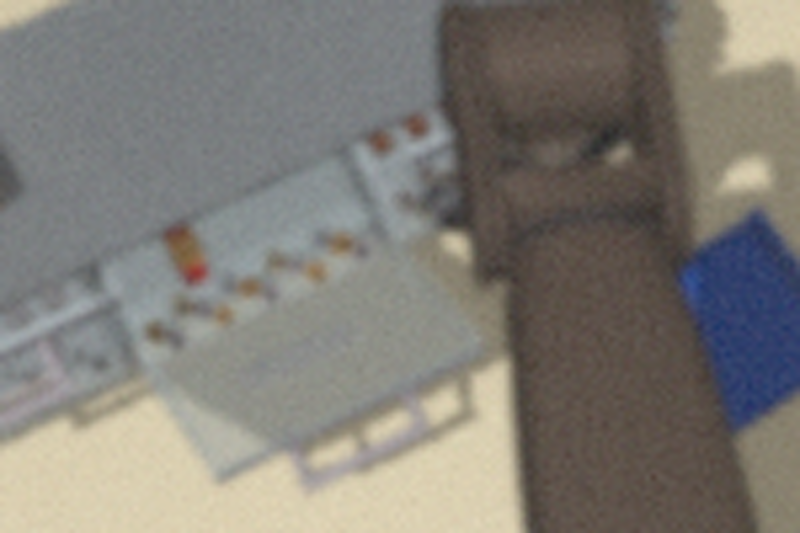

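View pics/e_top.png

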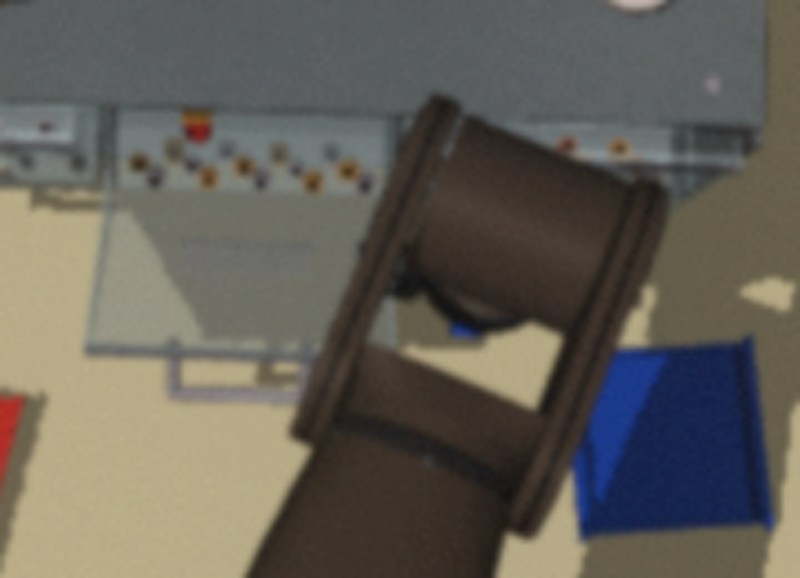

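jog_arm(targets="-7 -17 0 0 1 0 -1; -8 -19 0 0 1 0 -1; -8 -20 -5 0 1 0 -1; -8 -20 -10 0 1 0 -1; -8 -20 -15 0 1 0 -1; -8 -20 -15 0 1 0 -1; -8 -18 -15 0 1 0 -1; -8 -16 -15 0 1 0 -1; -6 -10 -15 0 0 0 -1; -4 -5 -15 0 0 0 -1")

```text
time: 14.12
eef_pos: [0.4143, -0.2705, 0.21]
tcp_rot: [0.998, -0.011, -0.065, 0.013]
contact_force: [-0.0, -0.3, -1.7]
opening: 0.252
```

```bash
cat > gp.py <<'E'
import sys
from plant import *
from grasp import *
phi,x,y,z=map(float,sys.argv[1:5]); s=get_state()
t=np.array([x,y,z]); Rc=R.from_quat(s["tcp_rot"]); 
print("t",round(s["time"],2),"pos",s["eef_pos"].round(4),"shift mm",(1000*(t-s["eef_pos"])).round(1),"rotvec deg",np.degrees((toolR(phi)*Rc.inv()).as_rotvec()).round(1),"q",s["qpos"].round(2),"F",s["contact_force"].round(1))
E
python3 gp.py -.15 .411 -.279 .05
```

```text
t 14.12 pos [ 0.4143 -0.2705  0.21  ] shift mm [  -3.3   -8.5 -160. ] rotvec deg [ 1.6  1.1 -0.9] q [-0.73 -0.04  1.98 -0.11  1.28  0.9 ] F [-0.  -0.3 -1.7]
```

jog_arm(targets="0 0 -12 0.4 0.3 0 -1; 0 -1 -20 0.4 0.3 0 -1; 0 -1 -25 0.4 0.3 0 -1; 0 -1 -25 0.4 0.2 0 -1; 0 -1 -25 0 0 0 -1; 0 -1 -20 0 0 0 -1; 0 0 -12 0 0 0 -1; 0 0 -6 0 0 0 -1; 0 0 0 0 0 0 -1")

```text
time: 14.87
eef_pos: [0.4129, -0.2679, 0.0553]
tcp_rot: [0.997, -0.011, -0.073, -0.004]
contact_force: [0.4, 0.1, -1.6]
opening: 0.247
```

```bash
python3 gp.py -.15 .411 -.279 .01;  python3 look.py f 290,150,390,230 300,200,420,290
```

```text
t 14.87 pos [ 0.4129 -0.2679  0.0553] shift mm [ -1.9 -11.1 -45.3] rotvec deg [-0.3  0.2 -0.8] q [-0.74  0.18  2.06 -0.11  1.01  0.92] F [ 0.4  0.1 -1.6]
14.8667 [-0.735  0.183  2.064 -0.108  1.012  0.92 ] [ 0.4129 -0.2679  0.0553] [ 0.9973 -0.011  -0.0731 -0.0035] [ 0.4  0.1 -1.6] 0.247
side zoom 7.5
top zoom 6.666666666666667
```

View pics/f_side.png

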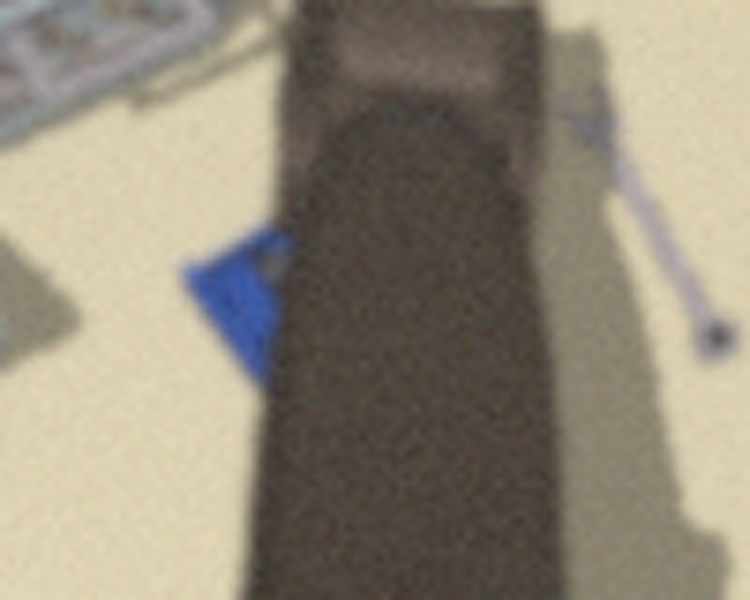

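View pics/f_top.png

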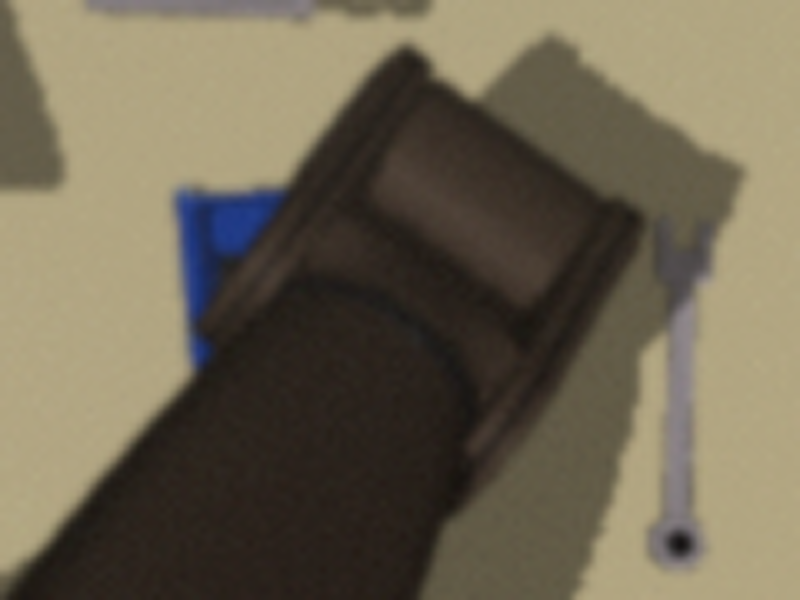

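jog_arm(targets="0 -3 -10 0 0 0 -1; -1 -3 -12 0 0 0 -1; 0 -2 -8 0 0 0 -1; 0 -1 -4 0 0 0 -1; 0 0 -2 0 0 0 -1; 0 0 0 0 0 0 -1")

```text
time: 15.47
eef_pos: [0.4157, -0.2813, 0.0217]
tcp_rot: [0.998, -0.011, -0.068, 0.001]
contact_force: [0.1, 0.6, -0.9]
opening: 0.249
```

```bash
python3 gp.py -.15 .411 -.279 .008
```

```text
t 15.47 pos [ 0.4157 -0.2813  0.0217] shift mm [ -4.7   2.3 -13.7] rotvec deg [ 0.2  0.8 -0.8] q [-0.75  0.25  2.06 -0.12  0.94  0.92] F [ 0.1  0.6 -0.9]
```

jog_arm(targets="-1 0 -4 0 0.4 0 -1; -1 0 -4 0 0.3 0 -1; 0 0 -2.5 0 0 0 -1; 0 0 -1 0 0 0 -1; 0 0 0 0 0 0 -1")

```text
time: 15.88
eef_pos: [0.4137, -0.2816, 0.0092]
tcp_rot: [0.997, -0.011, -0.075, 0.001]
contact_force: [-0.0, 0.2, -1.0]
opening: 0.249
```

jog_arm(targets="0 0 -1.5 0 0 0 -1; 0 0 0 0 0 0 -1")

```text
time: 16.05
eef_pos: [0.4141, -0.2818, 0.008]
tcp_rot: [0.997, -0.011, -0.074, 0.001]
contact_force: [0.9, 0.0, -0.7]
opening: 0.248
```

jog_arm(targets="0 0 -1.5 0 0 0 -1; 0 0 0 0 0 0 -1")

```text
time: 16.22
eef_pos: [0.4145, -0.2821, 0.0082]
tcp_rot: [0.997, -0.011, -0.075, 0.001]
contact_force: [0.3, 0.1, -1.3]
opening: 0.247
```

jog_arm(targets="0 0 -2.5 0 0 0 -1; 0 0 -2 0 0 0 -1")

```text
time: 16.38
eef_pos: [0.415, -0.2825, 0.0076]
tcp_rot: [0.997, -0.011, -0.076, 0.001]
contact_force: [-4.5, 4.4, 14.3]
opening: 0.249
```

jog_arm(targets="0 0 -2 0 0 0 -1; 0 0 -2 0 0 0 -1")

```text
time: 16.55
eef_pos: [0.415, -0.2825, 0.0077]
tcp_rot: [0.997, -0.011, -0.079, -0.0]
contact_force: [-4.5, 3.3, 12.7]
opening: 0.245
```

jog_arm(targets="0 0 0 0 0 0 -0.1; 0 0 0 0 0 0 -0.1; 0 0 0 0 0 0 -0.1; 0 0 0 0 0 0 -0.1")

```text
time: 16.88
eef_pos: [0.416, -0.2834, 0.0088]
tcp_rot: [0.997, -0.011, -0.077, 0.001]
contact_force: [0.4, -0.5, 0.2]
opening: 0.447
```

jog_arm(targets="0 0 5 0 0 0 -0.1; 1 0 12 0 0 0 -0.1; 2 0 20 0 0 0 -0.1; 2 0 25 0 0 0 -0.1; 2 0 25 0 0 0 -0.1; 2 0 30 0 -2 0 -0.1; 0 0 35 0 -4 0 -0.1; 0 10 35 0 -4 0 -0.1; 0 20 35 0 0 0 -0.1; 0 30 25 0 0 0 -0.1")

```text
time: 17.72
eef_pos: [0.4201, -0.2203, 0.2648]
tcp_rot: [1.0, -0.012, 0.01, -0.004]
contact_force: [1.3, 0.0, 0.3]
opening: 0.453
```

jog_arm(targets="0 38 15 0 0 0 -0.35; 0 38 5 0 0 4 -0.4; 0 38 0 0 0 7 -0.4; 0 38 0 0 0 7 -0.4; 0 38 0 0 0 7 -0.4; 0 30 0 0 0 7 -0.4; 0 25 0 0 0 7 -0.4; 0 20 0 0 0 7 -0.4; 0 0 0 0 0 7 -0.4; 0 0 0 0 0 7 -0.4")

```text
time: 18.55
eef_pos: [0.417, 0.0599, 0.3089]
tcp_rot: [0.866, 0.5, 0.025, -0.007]
contact_force: [-0.3, 0.9, -0.1]
opening: 0.297
```

```bash
python3 gp.py 0 .445 .021 .2;  python3 look.py g 200,130,350,240 200,150,380,280
```

```text
t 18.55 pos [0.417  0.0599 0.3089] shift mm [  28.   -38.9 -108.9] rotvec deg [ -0.7   3.  -62.1] q [-0.12 -0.39  2.08  0.04  1.41  0.39] F [-0.3  0.9 -0.1]
18.55 [-0.124 -0.386  2.084  0.042  1.412  0.393] [0.417  0.0599 0.3089] [ 0.8656  0.5     0.0252 -0.0066] [-0.3  0.9 -0.1] 0.297
side zoom 5.333333333333333
top zoom 4.444444444444445
```

View pics/g_side.png

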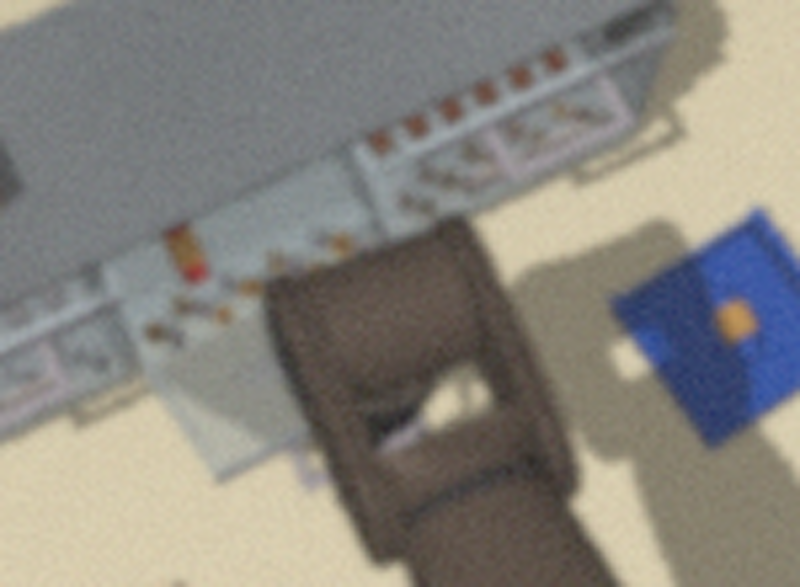

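View pics/g_top.png

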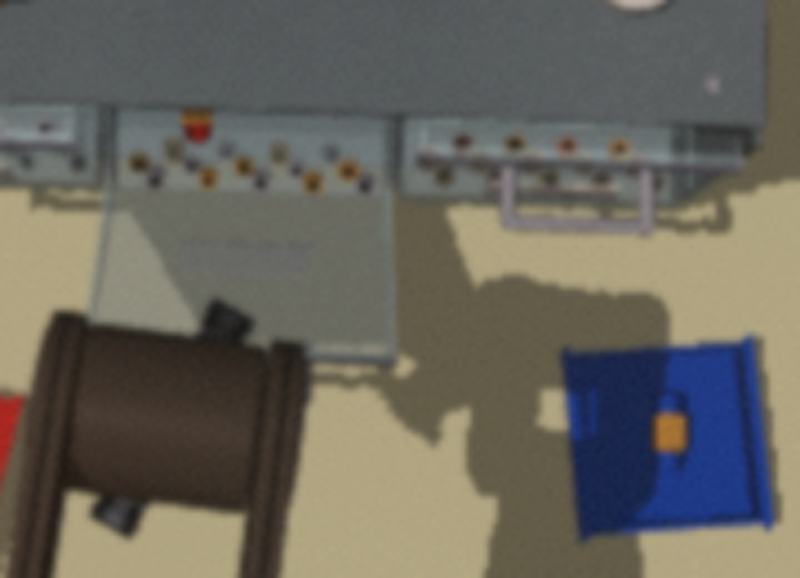

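```bash
cat > bar.py <<'E'
import sys
from plant import *
from grasp import *
th,phi,back,dy=map(float,sys.argv[1:5]); s=get_state(); c,sn=np.cos(phi),np.sin(phi)
Rt=E_('z',yaw)*R.from_matrix(np.c_[[0,1,0],[c,0,sn],[sn,0,-c]])
t=binpts(U,yaw,th,[(-.056,dy,.19)])[0]+Rt.apply([0,0,1])*(.0187-back)
Rc=R.from_quat(s["tcp_rot"]); q,f=ik(t,Rt,s["qpos"])
print("t",round(s["time"],2),"target",t.round(4),"shift mm",(1000*(t-s["eef_pos"])).round(1),"rotvec deg",np.degrees((Rt*Rc.inv()).as_rotvec()).round(1),"F",s["contact_force"].round(1),"ik",q.round(2),np.abs(f).max().round(4))
E
for b in 0.12 .08 .04 0; do python3 bar.py .72 .27 $b 0; done; python3 bar.py .72 .15 0.1 0
```

```text
t 18.65 target [0.4115 0.0277 0.2195] shift mm [ -5.8 -31.4 -89.4] rotvec deg [ -6.9 -13.4  27.8] F [-0.9  0.7  0. ] ik [-0.21 -0.51  2.34  0.05  1.05 -0.19] 0.0
t 18.65 target [0.4222 0.0273 0.181 ] shift mm [   4.9  -31.8 -127.9] rotvec deg [ -6.9 -13.4  27.8] F [-0.9  0.7  0. ] ik [-0.2  -0.43  2.37  0.05  0.95 -0.19] 0.0
t 18.65 target [0.4328 0.0269 0.1424] shift mm [  15.5  -32.1 -166.5] rotvec deg [ -6.9 -13.4  27.8] F [-0.9  0.7  0. ] ik [-0.2  -0.34  2.38  0.06  0.84 -0.2 ] 0.0
t 18.65 target [0.4435 0.0265 0.1039] shift mm [  26.2  -32.5 -205. ] rotvec deg [ -6.9 -13.4  27.8] F [-0.9  0.7  0. ] ik [-0.19 -0.24  2.38  0.06  0.73 -0.2 ] 0.0
t 18.65 target [0.4264 0.0271 0.2023] shift mm [   9.1  -31.9 -106.6] rotvec deg [-5.  -6.8 28.1] F [-0.9  0.7  0. ] ik [-0.19 -0.36  2.27  0.03  1.09 -0.16] 0.0
```

jog_arm(targets="0 -4 -6 -1 -1.9 4 -0.45; 0 -4 -10 -1 -1.9 4 -0.45; 0 -4 -12 -1 -1.9 4 -0.45; 0 -4 -12 -1 -1.9 4 -0.45; 0 -3 -12 -1 -1.9 4 -0.45; 0 -2 -12 -1 -1.9 4 -0.45; 0 -1 -10 -1 -1.9 4 -0.45; 0 0 -6 0 0 0 -0.45; 0 0 0 0 0 0 -0.45")

```text
time: 19.4
eef_pos: [0.4168, 0.0335, 0.2304]
tcp_rot: [0.716, 0.684, 0.099, 0.103]
contact_force: [-0.6, 0.3, -0.3]
opening: 0.276
```

```bash
python3 bar.py .72 .27 .08 0; python3 look.py i 200,130,350,240 200,150,320,260
```

```text
t 19.4 target [0.4222 0.0273 0.181 ] shift mm [  5.4  -6.2 -49.4] rotvec deg [-0.   0.9  0.5] F [-0.6  0.3 -0.3] ik [-0.2  -0.43  2.37  0.05  0.95 -0.19] 0.0
19.4 [-0.189 -0.513  2.325  0.048  1.047 -0.161] [0.4168 0.0335 0.2304] [0.7157 0.6837 0.0989 0.1028] [-0.6  0.3 -0.3] 0.276
side zoom 5.333333333333333
top zoom 5.454545454545454
```

View pics/i_top.png

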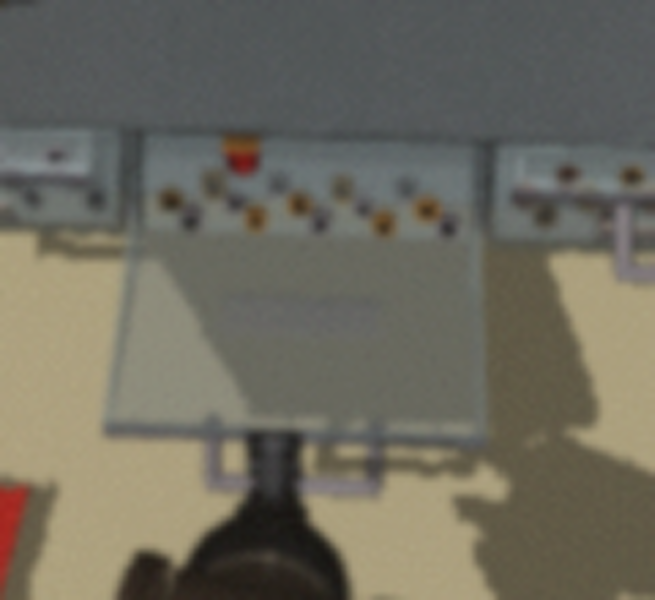

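View pics/i_side.png

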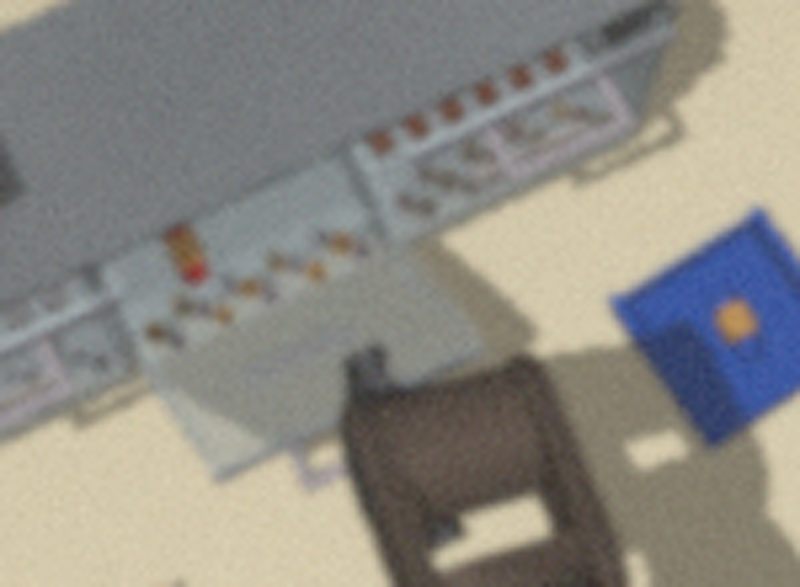

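jog_arm(targets="1 -2 -8 0 0.4 0.3 -0.45; 3 -2 -14 0 0.4 0 -0.45; 3 -1 -16 0 0 0 -0.45; 3 0 -16 0 0 0 -0.45; 3 0 -14 0 0 0 -0.45; 2 0 -8 0 0 0 -0.45; 0 0 0 0 0 0 -0.45")

```text
time: 20.08
eef_pos: [0.4393, 0.0268, 0.1593]
tcp_rot: [0.716, 0.684, 0.098, 0.102]
contact_force: [0.4, -0.5, -0.2]
opening: 0.272
```

```bash
python3 bar.py .72 .27 .003 0
```

```text
t 20.08 target [0.4427 0.0265 0.1068] shift mm [  3.4  -0.3 -52.5] rotvec deg [0.  0.8 0.6] F [ 0.4 -0.5 -0.2] ik [-0.19 -0.25  2.38  0.06  0.74 -0.2 ] 0.0
```

jog_arm(targets="-6 0 4 0 0 0 -0.45; -5 0 0 0 0.4 0.3 -0.45; 0 0 0 0 0 0 -0.45")

```text
time: 20.33
eef_pos: [0.4283, 0.0267, 0.1649]
tcp_rot: [0.715, 0.686, 0.095, 0.099]
contact_force: [-0.1, -0.4, -0.1]
opening: 0.276
```

```bash
python3 bar.py .72 .27 .003 0
```

```text
t 20.33 target [0.4427 0.0265 0.1068] shift mm [ 14.4  -0.2 -58.1] rotvec deg [0.  0.3 0.3] F [-0.1 -0.4 -0.1] ik [-0.19 -0.25  2.38  0.06  0.74 -0.2 ] 0.0
```

jog_arm(targets="2 0 -8 0 0 0 -0.45; 2 0 -12 0 0 0 -0.45; 2 0 -12 0 0 0 -0.45; 1 0 -6 0 0 0 -0.45; 0 0 0 0 0 0 -0.45")

```text
time: 20.75
eef_pos: [0.4383, 0.0261, 0.1299]
tcp_rot: [0.714, 0.685, 0.099, 0.104]
contact_force: [0.4, -0.6, -0.7]
opening: 0.278
```

```bash
python3 bar.py .72 .27 .003 0
```

```text
t 20.75 target [0.4427 0.0265 0.1068] shift mm [  4.4   0.4 -23.1] rotvec deg [0.2 1.  0.3] F [ 0.4 -0.6 -0.7] ik [-0.19 -0.25  2.38  0.06  0.74 -0.2 ] 0.0
```

jog_arm(targets="1 0 -6 0 0.4 0 -0.45; 1 0 -9 0 0.4 0 -0.45; 1 0 -6 0 0 0 -0.45; 0 0 -2 0 0 0 -0.45; 0 0 0 0 0 0 -0.45")

```text
time: 21.17
eef_pos: [0.4429, 0.0259, 0.1073]
tcp_rot: [0.715, 0.686, 0.094, 0.1]
contact_force: [-9.0, -0.1, 8.5]
opening: 0.275
```

```bash
python3 bar.py .72 .27 .003 0
```

```text
t 21.17 target [0.4427 0.0265 0.1068] shift mm [-0.2  0.7 -0.6] rotvec deg [0.2 0.3 0.3] F [-9.  -0.1  8.5] ik [-0.19 -0.25  2.38  0.06  0.74 -0.2 ] 0.0
```

jog_arm(targets="0 0 0 0 0 0 -1; 0 0 0 0 0 0 -1; 0 0 0 0 0 0 -1; 0 0 0 0 0 0 -1")

```text
time: 21.5
eef_pos: [0.443, 0.0258, 0.1076]
tcp_rot: [0.714, 0.686, 0.093, 0.1]
contact_force: [-1.5, 0.8, 2.0]
opening: 0.104
```

jog_arm(targets="3 -0.1 4.5 0 0 0 -1; 4.5 -0.2 6.5 0 0 0 -1; 4.7 -0.2 6.4 0 0 0 -1; 4.9 -0.2 6.2 0 0 0 -1; 5.1 -0.2 6.0 0 0.3 0 -1; 5.4 -0.2 5.8 0 0.5 0 -1")

```text
time: 22.0
eef_pos: [0.4691, 0.025, 0.1416]
tcp_rot: [0.715, 0.688, 0.085, 0.091]
contact_force: [2.1, -1.0, -3.4]
opening: 0.105
```

```bash
cat > th.py <<'E'
from plant import *
from grasp import *
s=get_state(); Rc=R.from_quat(s["tcp_rot"]); b=s["eef_pos"]-Rc.apply([0,0,.0187-.003])
ub=E_('z',-yaw).apply(b-[U[0],U[1],0])-[.010,0,.016]
th=np.arctan2(.190,.056)  # bar angle
a=np.arctan2(ub[2],-ub[0]); print("t",round(s["time"],2),"theta",round(th-a,3),"rad err mm",round(1000*(np.hypot(ub[0],ub[2])-.1981),1),"y",round(ub[1],4),"lean",round(np.arcsin(Rc.apply([0,0,1])[0]),3),"F",s["contact_force"].round(1))
E
python3 th.py
```

```text
t 22.0 theta 0.498 rad err mm 1.0 y -0.0005 lean 0.25 F [ 2.1 -1.  -3.4]
```

Tracking the arc well (θ≈0.50). Continue.

jog_arm(targets="5.7 -0.2 5.5 0 1.2 0 -1; 5.9 -0.2 5.3 0 1.2 0 -1; 6.2 -0.2 5.0 0 1.2 0 -1; 6.4 -0.2 4.7 0 1.2 0 -1; 6.6 -0.2 4.4 0 1.2 0 -1; 6.7 -0.2 4.1 0 1.2 0 -1")

```text
time: 22.5
eef_pos: [0.511, 0.0235, 0.1755]
tcp_rot: [0.719, 0.692, 0.037, 0.046]
contact_force: [1.1, -1.5, -5.2]
opening: 0.1
```

```bash
python3 th.py
```

```text
t 22.5 theta 0.218 rad err mm 1.9 y -0.0004 lean 0.117 F [ 1.1 -1.5 -5.2]
```

Slower now for the last 0.2 rad.

jog_arm(targets="5 -0.2 2.5 0 0.8 0 -1; 4.5 -0.2 2 0 0.8 0 -1; 4.5 -0.2 1.9 0 0.8 0 -1; 4.5 -0.2 1.7 0 0.8 0 -1")

```text
time: 22.83
eef_pos: [0.5332, 0.0228, 0.1867]
tcp_rot: [0.72, 0.693, 0.016, 0.025]
contact_force: [-0.4, 0.9, -0.3]
opening: 0.102
```

```bash
python3 th.py
```

```text
t 22.83 theta 0.089 rad err mm 2.3 y -0.0003 lean 0.057 F [-0.4  0.9 -0.3]
```

jog_arm(targets="3.5 0 1.2 0 0.6 0 -1; 3 0 1 0 0.5 0 -1; 2.5 0 0.8 0 0.5 0 -1; 2 0 0.6 0 0 0 -1")

```text
time: 23.17
eef_pos: [0.5465, 0.0223, 0.1918]
tcp_rot: [0.72, 0.693, 0.004, 0.015]
contact_force: [-1.2, 0.2, 0.1]
opening: 0.102
```

```bash
python3 th.py
```

```text
t 23.17 theta 0.016 rad err mm 2.5 y -0.0002 lean 0.027 F [-1.2  0.2  0.1]
```

jog_arm(targets="2 0 0.2 0 0 0 -1; 2 0 0 0 0 0 -1; 2 0 0 0 0 0 -1")

```text
time: 23.42
eef_pos: [0.5506, 0.0222, 0.1928]
tcp_rot: [0.72, 0.694, 0.001, 0.012]
contact_force: [-11.6, -1.0, 6.8]
opening: 0.106
```

jog_arm(targets="2.5 0 0 0 0 0 -1; 2.5 0 0 0 0 0 -1")

```text
time: 23.58
eef_pos: [0.5503, 0.0222, 0.1928]
tcp_rot: [0.72, 0.694, -0.005, 0.007]
contact_force: [-9.3, -0.1, 5.9]
opening: 0.098
```

jog_arm(targets="0 0 0 0 0 0 -0.45; 0 0 0 0 0 0 -0.45; 0 0 0 0 0 0 -0.45; 0 0 4 0 0 0 -0.45; 0 0 10 0 0 0 -0.45; 0 0 16 0 0 0 -0.45; 0 0 20 0 0 0 -0.45; 0 0 25 0 0 0 -0.45; 0 0 25 0 0 0 -0.45; -5 0 20 0 0 0 -0.45")

```text
time: 24.42
eef_pos: [0.5438, 0.0234, 0.3146]
tcp_rot: [0.72, 0.694, -0.005, 0.005]
contact_force: [-0.2, 0.4, 0.4]
opening: 0.278
```

jog_arm(targets="-10 20 5 0 0 0 -0.45; -10 30 5 0 0 0 -0.45; -10 35 5 0 0 0 -0.45; -5 35 0 0 0 0 -0.45; -5 35 0 0 0 0 -0.45; -5 35 0 0 0 0 -0.45; -5 35 0 0 0 0 -0.45; -5 30 0 0 0 0 -0.45; 0 20 0 0 0 0 -0.45; 0 0 0 0 0 0 -0.45")

```text
time: 25.25
eef_pos: [0.4892, 0.3095, 0.3535]
tcp_rot: [0.723, 0.691, 0.011, 0.015]
contact_force: [-0.3, -0.1, -0.1]
opening: 0.275
```

```bash
python3 look.py z 130,80,430,300 100,100,430,300; python3 - <<'E'
import cv2
a=cv2.imread("pics/z_side_full.png")[140:210,210:310]; a=cv2.convertScaleAbs(a,alpha=1.6);cv2.imwrite("pics/z_sidey.png",cv2.resize(a,None,fx=7.5,fy=7.5,interpolation=cv2.INTER_CUBIC))
E
```

```text
25.25 [ 0.398 -0.009  1.685 -0.021  1.435  0.445] [0.4892 0.3095 0.3535] [0.7226 0.691  0.0107 0.0154] [-0.3 -0.1 -0.1] 0.275
side zoom 2.6666666666666665
top zoom 2.4242424242424243
```

View pics/z_sidey.png

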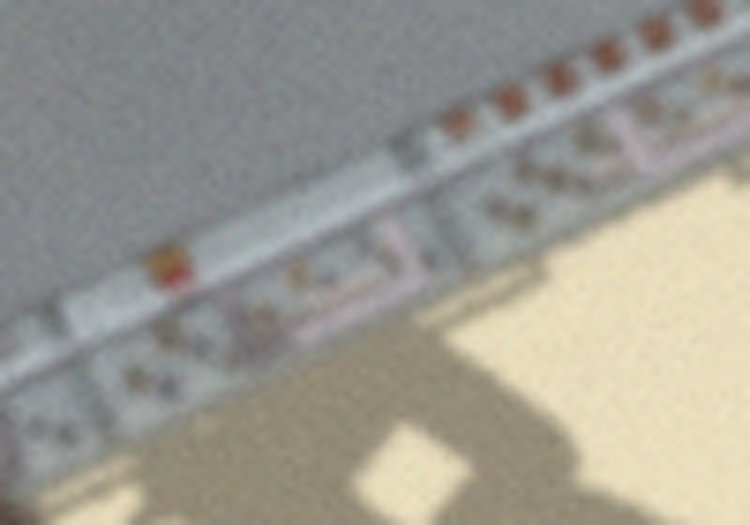

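View pics/z_top.png

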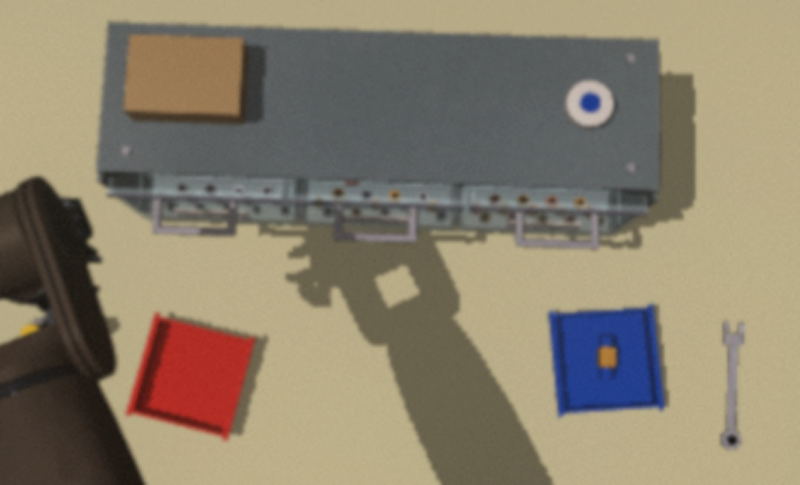

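View pics/z_side.png

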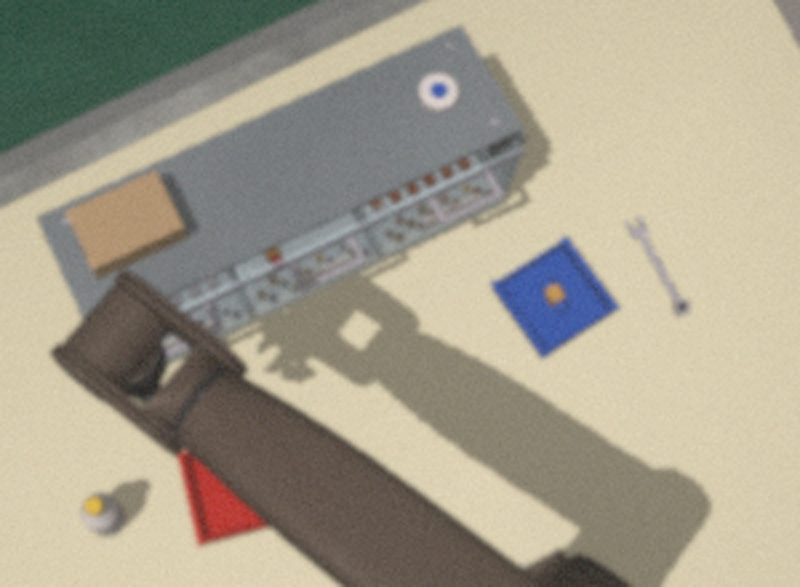

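```bash
python3 - <<'E'
from plant import *
print(sign_off(), get_state()["time"])
E
```

```text
the job is handed in; nothing more can be done
the job is handed in; nothing more can be done
```

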